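# Load a glued hub into the curing box and latch its hatch

### The job

The blue hub with the red glue band has to go into the white curing box. Press the latched hatch once to free it, swing it open, lift the hub over and stand it upright and gently on the round black pad inside, then swing the hatch down and press it again so that it latches shut, and let go. Leave everything else on the bench where it is.

Things in the scene. Friction and masses are not known exactly. Their poses are not given: they have to be found in the camera images.
- uvbox: White curing box, fixed, 170 x 170 mm, 85 mm high (95 mm with hatch and press disc; walls end 75 mm up, a soft black seal fills the gap). Origin: centre of underside, on the bench; x from its front (bar side) to its hinge side, z up. Inner space: x -53 to +79 mm (the front wall, 32 mm thick, holds the latch), y -79 to +79 mm, floor 8.6 mm above the bench.
- hatch (a joint): Hatch angle, rad, opening upward. 0 = latched (start), about +0.15 = popped free, 1.57 = upright, 1.85 = stop. Press to the stop at -0.051 (8 mm at the disc, about 6 N; under 7.5 mm may not switch) and let go: from latched it springs to about +0.15; swung down and pressed again, it returns to 0 and holds. Above 0.15 the stiff hinge holds it where left (2 N at the bar moves it).
- hatch_bar (a point): Middle of the hatch's round steel bar handle: 10 mm diameter, 108 mm long, parallel to the hinge (along the box's y), 28 mm clear in front of the front wall, on two thin arms 50 mm either side of this point. 206 mm from the hinge line; level with it, 89 mm above the bench, when latched. Pinched from above across its length, it turns between the pads as the hatch swings.
- hatch_pad (a point): Centre of the top of the red press disc (28 mm in diameter) near the front edge of the hatch, where it is to be pressed: on top of the hatch, 154 mm from the hinge line; 95 mm above the bench when latched, 118 mm when popped.
- hatch_hinge (a point): Middle of the hinge line of the hatch, 88 mm behind the box's origin along its x, 89 mm above the bench; the line runs along the box's y. The hatch is a 170 x 170 x 8 mm plate in a grey frame with an amber window.
- stand (a point): Centre of the top of the round black pad (70 mm in diameter) on the box's floor, 13 mm behind the box's origin along x, 8.6 mm above the bench. The hub is to stand on it.
- hub: The hub to load: blue, with a red band round its upper end and a red top face. 60 mm high; black foot flange 48 mm in diameter, 8 mm high; above it a straight blue body 34 mm in diameter. About 100 g. Origin: centre of its underside; z up. Starts upright on the mat (top of mat 4 mm above the bench) as the middle one of a row of three hubs.
- hub_a: Plain blue hub like the other but without red; to be left alone. One neighbour in the row, 55 to 64 mm from the red-banded hub. Origin: centre of its underside.
- hub_b: Plain blue hub, the neighbour on the other side in the row, 55 to 64 mm from the red-banded hub; to be left alone. Origin: centre of its underside.
- hub_c: Plain blue hub beside the row, 68 to 85 mm from the red-banded hub, off to one side of the row; to be left alone. Origin: centre of its underside.
- mat: Black rubber mat, fixed, 240 x 200 x 4 mm, on which the hubs stand. Origin: centre of its underside; its x lies along the row of three hubs, with the screwdriver along one long side.
- screwdriver: Screwdriver lying on the mat, 180 mm long, about 30 mm high, along the row about 80 mm from it; to be left alone. Origin: underside, mid-length.
- stack: Fixed spindle with three plain hubs stacked on it, between the mat and the box: 202 mm high, 48 mm in diameter, on a 72 mm base. Origin: centre of its underside.
- glue: Red glue bottle with black cap standing beside the box, 28 mm in diameter, 85 mm high; to be left alone. Origin: centre of its underside.
- tape: White tape roll lying near a front corner of the box, 90 mm in diameter, 24 mm high; to be left alone. Origin: centre of its underside.
- carton: Open cardboard carton, 130 x 110 x 80 mm (flaps reach 115 mm), behind the work area; to be left alone. Origin: centre of its underside.

How it is judged (in metres and radians):
On the way, in this order (a step that is already met when the one before it is completed fails the run):
1. the hatch is pressed and springs free (value of joint hatch above 0.09 rad), for 0.2 s.
2. the red-banded hub stands in the box, let go (horizontal distance between hub and stand below 0.015 m and z of hub in the frame of stand below 0.004 m and angle between hub's own z axis and vertical below 0.12 rad and contact force between hub and the fingers below 0.05 N), for 0.2 s.
At the end, for the whole second after the job is handed in: The hatch is shut and latched (within 0.02 rad of its latched angle) with the red-banded hub standing upright (within 0.12 rad) and at rest on the box's pad, its axis within 15 mm of the pad's centre (value of joint hatch between -0.02 and 0.02 rad and horizontal distance between hub and stand below 0.015 m and z of hub in the frame of stand between -0.004 and 0.004 m and angle between hub's own z axis and vertical below 0.12 rad and linear speed of hub below 0.02 m/s); the robot touches nothing.
It fails at once if the red-banded hub is dropped into the box (falls free at over 0.6 m/s) (contact force between hub and the fingers below 0.05 N and horizontal distance between hub and stand below 0.1 m and linear speed of hub above 0.6 m/s).
It fails at once if another hub is moved by more than 15 mm or tipped (distance of any of hub_a, hub_b, hub_c from where it was at the start of the episode above 0.015 m or angle between any of hub_a, hub_b, hub_c's own z axis and vertical above 0.5 rad).
It fails at once if the glue bottle, tape, screwdriver or carton is moved by more than 20 mm (distance of any of glue, tape, screwdriver, carton from where it was at the start of the episode above 0.02 m).
It also fails if it takes over 72 s, if anything falls off the work surface, if the arm or the gripper's body presses on something with over 40 N, if the wrist force passes 120 N, or if a joint passes its speed limit or range.

### The arm

A 6-joint arm with a two-finger parallel gripper is mounted at the origin on the work surface. World frame = base frame: x ahead of the robot, y to its left, z up, the work surface at z = 0. Lengths are in mm, angles in rad, forces in N, time in s.
With the tool pointing down it reaches from about 275 to 750 mm from the base axis. Payload 10.2 kg.
Tool frame: the origin (TCP) lies at the centre of the arm's flange, where the gripper is bolted on; the fingertips stand 173 mm ahead of it and the grasp point (between the pads) lies 155 mm ahead of it; z points along the fingers, y is the line along which they close (so a half turn about z gives the same grasp; the last joint's range is limited). The gripper opens to 85 mm and grips with 20 to 120 N. Pads are 22 mm wide; open, the fingers measure 114 mm over their backs; the gripper's body (76 mm by 85 mm) begins 54 mm behind the grasp point. The pads swing forward as they close: fully open they stand 13 mm farther back than shut.
Start: joints at [-1.367, 0.313, 1.498, -0, 1.331, -0.223], TCP at [217.318, -477.918, 404.694] pointing down, gripper open.
Joint ranges: [-2.94, 2.94], [-0.97, 2.17], [0.19, 2.56], [-1.23, 4.37], [0.02, 3.11], [-2.88, 2.88]. Speed limits (rad/s): [2.39, 2.39, 3.01, 3.14, 3.14, 3.14].

### API

Orientations are given as a rotation vector (axis times angle).
In Python, from station import * gives the robot as it stands.
- The arm moves only by the shell command python3 -m creep 'ROWS' [FORCE]. ROWS is JSON, a list of rows, each an object with "dp": the shift along the tool's x, y, z in cm, a list of three; "roll": the turn about the tool's z in rad; "fingers": the opening, from 0 (shut) to 1 (fully open). A call has exactly 5 rows; each row shifts and turns the commanded pose from where the row before left it, along the tool's axes as they then stand; what a row does not reach is not made up. A row lasts 1/8 s, in which the tool goes at most 62.5 mm and 10.7 degrees, less where a joint would pass 70% of its speed; a pose out of reach is approached as far as the arm can. A call with a gripper value outside its range is refused whole. The fingers move at their own pace and stop on an object; FORCE is the grip in N (left out, the last holds). Time passes only in rows, so rows that do not move let the fingers close, or fill a call up. It gives the time, the measured TCP pose, the force, the opening and the grip force at its end, in the units of the state.
- state(): the state, without advancing time (a new reading comes with each control period).
- grab_frame(name): name is "scene" or "top"; returns a dict with "color" (400x640x3 uint8, red, green, blue), "range_z" (400x640 float32, mm along the optical axis (not along the pixel's ray), 0 where there is no reading), "fx", "fy", "cx", "cy" (pixels), "rvec" (rotation vector, rad) and "tvec" (3), from world to camera coordinates, as OpenCV has them. Camera axes: x right, y down, z forward; pixel columns grow to the right and rows downward; lengths in mm; the calibration is good to about 2 mm. A picture is of the moment at which its call begins.
- job_done(): hands the job in; it is judged then, once.
Trained networks look in a picture, given as the dict that the camera call returned (one of the last four; its "shot" number tells which), for a name from the list of things; names that differ only in an ending like _2 or _b are one class to them, and where a whole thing is asked for, a point or a joint stands for the part that bears it (a point fixed in the world has none). Each returns a list of dicts, best first, with "conf" (0 to 1); they miss things now and then, are a little off and sometimes report something else, mostly with a low value. They report only what shows in the picture. A call takes as long as a camera call.
- search_frame(picture, name): "box" ([left, top, width, height] in pixels, round what is visible of it).
The state is a dict: "t": time; "joints": joint angles; "joint_velocities": joint speeds; "tau": joint torques, N m; "eef_pos": TCP position; "tcp_rot": TCP orientation; "force": force on the tool from outside, world axes, zero at the start; "ft_torque": the same for the moment, N m; "grip_width": finger opening in mm; "grasp_force": force on a finger pad.
Only numpy, scipy, OpenCV 4.12 (cv2) and the standard library are available. Lean on these libraries where they do the work, as an engineer would, in place of code of your own. Each camera call takes 0.05 s, during which the arm holds its last target. There are 200 camera calls.

## Working session

There is one attempt and no reset: what is moved stays moved. The work goes in short steps, Python scripts to look and compute and a shell command to move; the robot and the scene stay as the last step left them, time stands still between calls to the robot, and variables do not carry over. Pictures are saved under pics/ and viewed, at most 10 in all, crops included, and the job is handed in when it is done.

```bash
ls; mkdir -p pics; cat > h.py <<'E'
from station import *
import numpy as np, cv2
from scipy.spatial.transform import Rotation as R
def cloud(f):
    z=f["range_z"].astype(float); v,u=np.indices(z.shape)
    P=np.stack([(u-f["cx"])/f["fx"]*z,(v-f["cy"])/f["fy"]*z,z],-1)
    Rm=cv2.Rodrigues(np.array(f["rvec"],float))[0]
    W=(P-np.array(f["tvec"],float).ravel())@Rm
    W[z==0]=np.nan
    return W
def save(f,n,crop=None,s=1):
    im=cv2.cvtColor(f["color"],cv2.COLOR_RGB2BGR)
    if crop: a,b,c,d=crop; im=im[b:d,a:c]
    cv2.imwrite("pics/"+n,cv2.resize(im,None,fx=s,fy=s,interpolation=cv2.INTER_CUBIC))
E
python3 - <<'E'
from h import *
s=state();print({k:np.round(v,3) for k,v in s.items()})
for n in ["top","scene"]:
    f=grab_frame(n);save(f,n+"1.png");np.savez("pics/"+n+"1.npz",W=cloud(f),c=f["color"])
    W=cloud(f)
    for o in ["uvbox","hatch_bar","hatch_pad","hub","stack","glue","tape","screwdriver","carton"]:
        for d in search_frame(f,o)[:4]:
            b=np.array(d["box"]);
            cx,cy=int(b[0]+b[2]/2),int(b[1]+b[3]/2)
            print(n,o,round(d["conf"],2),b.round(0),np.round(W[cy,cx]) if 0<=cy<400 and 0<=cx<640 else '')
E
```

```text
pics
{'t': np.float64(0.0), 'joints': array([-1.367,  0.313,  1.498, -0.   ,  1.331, -0.223]), 'joint_velocities': array([-0.001, -0.001, -0.001, -0.   ,  0.002, -0.001]), 'tau': array([-1.0000e-03, -4.1227e+01, -2.5975e+01, -0.0000e+00,  4.0000e-03,
        0.0000e+00]), 'eef_pos': array([ 217.287, -477.879,  404.126]), 'tcp_rot': array([-3.069, -0.665,  0.   ]), 'force': array([0.302, 0.16 , 1.133]), 'ft_torque': array([-0.004,  0.035,  0.021]), 'grasp_force': np.float64(0.0), 'grip_width': np.float64(85.075)}
top uvbox 0.76 [409. 158.  94.  94.] [ 519. -269.   91.]
top uvbox 0.73 [387. 188.  12.  13.] [ 554. -126.   61.]
top uvbox 0.28 [218. 221.  22.  15.] [480. 274.  64.]
top hatch_bar 0.79 [413. 161.  91.  93.] [ 514. -276.   91.]
top hatch_pad 0.75 [323. 167.  28.  36.] [565.  13. 137.]
top hub 0.77 [215. 185.  16.  20.] [564. 294.  62.]
top hub 0.65 [230. 203.  25.  18.] [518. 244.  61.]
top hub 0.64 [218. 220.  21.  19.] [477. 277.  63.]
top hub 0.56 [246. 185.  21.  16.] [564. 210.  63.]
top stack 0.96 [327. 165.  27.  36.] [564.   7. 159.]
top stack 0.15 [210. 185.  19.  1
[... 237 characters left out ...]
 22.   0.]
scene uvbox 0.56 [252. 127.  36.  26.] [ 360. -178.   -1.]
scene hatch_bar 0.87 [154. 116.  92.  72.] [ 526. -274.   91.]
scene hatch_pad 0.95 [155. 116.  90.  72.] [ 525. -277.   92.]
scene hub 0.98 [415. 245.  23.  25.] [591. 306.  60.]
scene hub 0.77 [372. 230.  24.  28.] [592. 215.  55.]
scene hub 0.72 [416. 208.  19.  27.] [498. 285.  47.]
scene hub 0.59 [397. 220.  17.  25.] [543. 250.  49.]
scene stack 0.85 [285. 168.  26.  65.] [598.  16. 132.]
scene glue 0.8 [246. 180.  12.  27.] [ 566. -120.   48.]
scene tape 0.9 [252. 128.  34.  27.] [ 365. -179.   -1.]
scene screwdriver 0.71 [355. 188.  65.  39.] [473. 191.  19.]
scene carton 0.73 [221. 217.  92. 130.] [745.  -2.   4.]
```

View pics/top1.png

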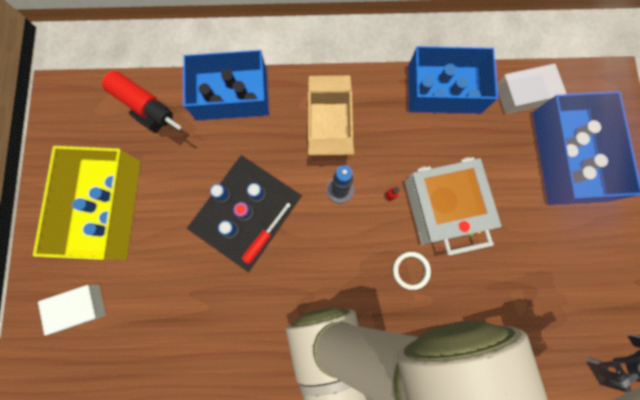

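View pics/scene1.png

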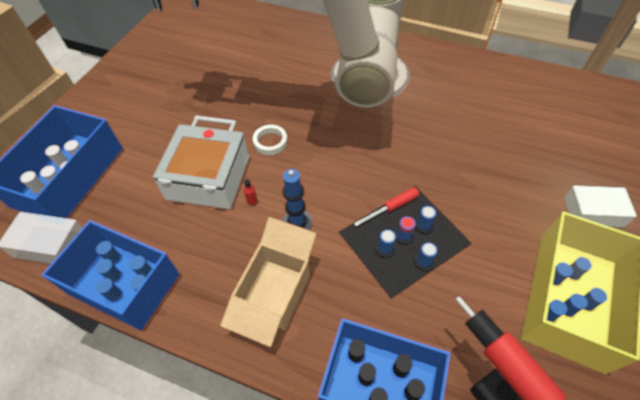

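Top: hub with red at (241,210) between (228,228) and (254,190), third at (218,191); box with red disc at (464,227), bar below it at about (468,241); stack at (343,180) between mat and box. Now I measure precisely.

```bash
python3 - <<'E'
import numpy as np, cv2
for n in ["top","scene"]:
    d=np.load(f"pics/{n}1.npz");W=d["W"];c=d["c"].astype(int)
    red=(c[...,0]>140)&(c[...,1]<90)&(c[...,2]<110)
    X,Y,Z=W[...,0],W[...,1],W[...,2]
    m=red&(Z>75)&(Z<115)&(Y<-180)
    print(n,"disc",m.sum(),W[m].mean(0).round(1))
    m=red&(Z>40)&(Z<80)&(Y>150)&(Y<330)&(X>480)
    print("hub red",m.sum(),W[m].mean(0).round(1), W[m&(Z>58)].mean(0).round(1))
    # hub tops
    m=(Z>56)&(Z<75)&(Y>170)&(Y<330)&(X>440)&(X<640)
    k,l,st,ce=cv2.connectedComponentsWithStats(m.astype(np.uint8))
    for i in range(1,k):
        if st[i,4]>15: print(" top",st[i,4],ce[i].round(),np.nanmedian(W[l==i],0).round(1),np.round((np.nanmin(W[l==i],0)+np.nanmax(W[l==i],0))/2,1))
    # box
    m=(Z>80)&(Z<110)&(Y<-160)&(Y>-400)&(X>380)&(X<680)
    pts=W[m][:,:2].astype(np.float32)
    print("box",cv2.minAreaRect(pts),W[m].mean(0).round(1),np.median(Z[m]))
    m2=cv2.morphologyEx(m.astype(np.uint8),cv2.MORPH_OPEN,np.ones((15,15)))>0
    print("plate",cv2.minAreaRect(W[m2&m][:,:2].astype(np.float32)))
    bar=m&~m2
    m=(Z>120)&(Z<215)&(abs(Y)<80)&(X>500)&(X<640)
    t=W[m];t=t[t[:,2]>180];print("stack top",len(t),t.mean(0).round(1) if len(t) else '')
    m=red&(Z<75)&(Y>-170)&(Y<-90)&(X>480)&(X<620); print("glue",W[m].mean(0).round(1))
    m=(Z>12)&(Z<35)&(Y<-100)&(Y>-260)&(X>300)&(X<430)&(c.min(-1)>150); print("tape",m.sum(),W[m].mean(0).round(1))
E
```

```text
top disc 65 [ 467.7 -284.1   94.8]
hub red 61 [525.9 248.2  63.2] [525.9 248.2  63.2]
 top 145 [254. 190.] [572.  214.5  63.1] [573.5 214.6  61.6]
 top 149 [217. 191.] [572.  305.7  62.7] [573.  305.5  61.7]
 top 161 [241. 209.] [525.  246.3  62.7] [524.7 246.9  61.7]
 top 155 [225. 228.] [480.4 283.6  62.8] [480.8 283.4  62.2]
box ((518.0545043945312, -275.5256652832031), (217.2018585205078, 171.84548950195312), 10.867243766784668) [ 526.  -272.7   92. ] 92.00968151913021
plate ((534.6936645507812, -272.295166015625), (176.65798950195312, 172.2888641357422), 11.341081619262695)
stack top 204 [578.8  -1.1 189.6]
glue [ 560.9 -132.7   34.6]
tape 416 [ 367.1 -171.2   22.6]
scene disc 34 [ 469.1 -282.9   95.5]
hub red 37 [526.7 248.7  64.5] [526.7 248.7  64.5]
 top 166 [428. 213.] [485.6 286.1  64. ] [483.7 286.   62.2]
 top 182 [407. 223.] [529.3 249.3  63.7] [527.4 249.3  61.8]
 top 186 [388. 237.] [576.8 217.6  63.9] [574.5 217.3  61.9]
 top 196 [429. 250.] [577.3 309.   63.9] [575.1 309.   61.7]
box ((518.6055908203125, -272.7452392578125), (219.52603149414062, 172.4763641357422), 10.915876388549805) [ 534.1 -267.4   92. ] 92.21622988396882
plate ((535.2189331054688, -268.9693603515625), (179.6493682861328, 171.48089599609375), 10.744887351989746)
stack top 214 [583.7   1.9 189.8]
glue [ 563.4 -130.6   47.9]
tape 313 [ 370.2 -168.2   22.9]
```

```bash
cat >> h.py <<'E'
DISC=np.array([468.4,-283.5]);YAW=0.190
BX=np.array([np.cos(YAW),np.sin(YAW)]);BY=np.array([-BX[1],BX[0]])
ORG=DISC+66*BX
HUB=np.array([526.3,248.])
def go(x,y,z,yaw=None):
    """grasp-frame: TCP target; yaw = world direction of tool y (mod pi). dp is in axes AFTER the roll"""
    s=state();r=R.from_rotvec(s["tcp_rot"]);p=np.array(s["eef_pos"])
    a=0.
    if yaw is not None:
        ty=r.apply([0,1,0]);cur=np.arctan2(ty[1],ty[0])
        a=-(yaw-cur); a=(a+np.pi/2)%np.pi-np.pi/2
    r2=r*R.from_rotvec([0,0,a])
    print("t",round(s["t"],2),"tcp",p.round(1),"tool z",r.apply([0,0,1]).round(3),"j6",round(s["joints"][5],2),"F",np.round(s["force"],1))
    print("roll",round(a,3),"dp_cm after roll",(r2.inv().apply(np.array([x,y,z])-p)/10).round(2))
E
python3 - <<'E'
from h import *
print(ORG,ORG-118*BX,ORG+13*BX,ORG+88*BX)
go(*DISC,300,YAW)
E
```

```text
[ 533.21227952 -271.03531293] [ 417.33577977 -293.32066254] [ 545.97833457 -268.5801473 ] [ 619.62865221 -254.41573017]
t 1.0 tcp [ 217.3 -477.9  404.7] tool z [ 0. -0. -1.] j6 -0.22 F [ 0.6  0.6 -0.9]
roll -1.334 dp_cm after roll [14.35 28.33 10.47]
```

```bash
python3 -m creep '[{"dp":[0,0,0],"roll":-0.18,"fingers":0},{"dp":[0,0,0],"roll":-0.18,"fingers":0},{"dp":[0,0,0],"roll":-0.18,"fingers":0},{"dp":[0,0,0],"roll":-0.18,"fingers":0},{"dp":[0,0,0],"roll":-0.18,"fingers":0}]' 40
python3 -m creep '[{"dp":[0,0,0],"roll":-0.145,"fingers":0},{"dp":[0,0,0],"roll":-0.145,"fingers":0},{"dp":[0,0,0],"roll":-0.144,"fingers":0},{"dp":[1.4,2.8,0],"roll":0,"fingers":0},{"dp":[1.4,2.8,0],"roll":0,"fingers":0}]'
python3 -m creep '[{"dp":[2.8,5.6,0],"roll":0,"fingers":0},{"dp":[2.8,5.6,1],"roll":0,"fingers":0},{"dp":[2.8,5.6,2],"roll":0,"fingers":0},{"dp":[2.4,4.5,2],"roll":0,"fingers":0},{"dp":[0,0,0],"roll":0,"fingers":0}]'
python3 - <<'E'
from h import *
go(*DISC,273,YAW)
f=grab_frame("scene");save(f,"s2.png",(100,60,340,240),3)
E
```

```text
t: 1.62
eef_pos: [217.3, -477.9, 404.7]
tcp_rot: [-2.469, -1.942, 0.0]
force: [0.1, 1.0, 0.1]
grip_width: -0.0
grasp_force: 0.0
t: 2.25
eef_pos: [267.5, -439.4, 404.7]
tcp_rot: [2.002, 2.421, 0.0]
force: [0.2, -0.1, 1.2]
grip_width: -0.1
grasp_force: 0.0
t: 2.88
eef_pos: [454.2, -293.8, 354.3]
tcp_rot: [-1.994, -2.424, -0.001]
force: [-1.1, -1.0, -0.0]
grip_width: -0.3
grasp_force: 0.0
t 2.88 tcp [ 454.2 -293.8  354.3] tool z [-0.002  0.002 -1.   ] j6 -0.99 F [-1.1 -1.  -0. ]
roll 0.004 dp_cm after roll [0.72 1.6  8.13]
```

View pics/s2.png

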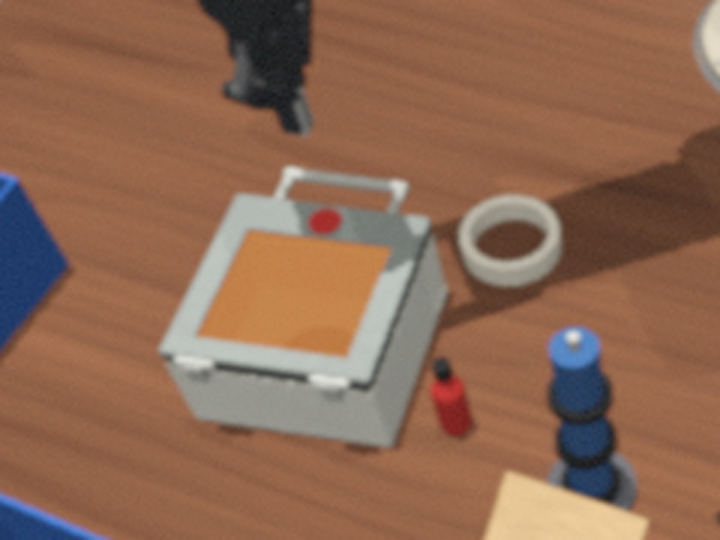

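The gripper is above the front-left of the box, closed, disc (crop 325,220) free. Descend and press.

```bash
python3 -m creep '[{"dp":[0.7,1.6,2],"roll":0,"fingers":0},{"dp":[0,0,4],"roll":0,"fingers":0},{"dp":[0,0,2.1],"roll":0,"fingers":0},{"dp":[0,0,0],"roll":0,"fingers":0},{"dp":[0,0,0],"roll":0,"fingers":0}]'
python3 -m creep '[{"dp":[0,0,0.4],"roll":0,"fingers":0},{"dp":[0,0,0.4],"roll":0,"fingers":0},{"dp":[0,0,0.3],"roll":0,"fingers":0},{"dp":[0,0,0.1],"roll":0,"fingers":0},{"dp":[0,0,0],"roll":0,"fingers":0}]'
python3 -c "
from h import *
go(*DISC,259.5,YAW)"
```

```text
t: 3.55
eef_pos: [466.8, -287.0, 276.3]
tcp_rot: [2.0, 2.419, -0.0]
force: [0.3, -0.2, 0.3]
grip_width: -0.1
grasp_force: 0.0
t: 4.18
eef_pos: [467.0, -286.4, 263.3]
tcp_rot: [2.0, 2.421, -0.001]
force: [-1.6, -1.0, 4.5]
grip_width: -0.0
grasp_force: 2.4
t 4.17 tcp [ 467.  -286.4  263.3] tool z [ 0.001 -0.001 -1.   ] j6 -0.95 F [-1.6 -1.   4.5]
roll 0.0 dp_cm after roll [0.25 0.19 0.38]
```

```bash
python3 -m creep '[{"dp":[0,0,0.2],"roll":0,"fingers":0},{"dp":[0,0,0.2],"roll":0,"fingers":0},{"dp":[0,0,0],"roll":0,"fingers":0},{"dp":[0,0,0],"roll":0,"fingers":0},{"dp":[0,0,0],"roll":0,"fingers":0}]'

```

```text
t: 4.8
eef_pos: [467.0, -286.3, 260.4]
tcp_rot: [1.999, 2.421, -0.001]
force: [-4.4, 0.7, 15.3]
grip_width: 0.2
grasp_force: 7.8
```

```bash
python3 -m creep '[{"dp":[0,0,-1],"roll":0,"fingers":0},{"dp":[0,0,-4],"roll":0,"fingers":0},{"dp":[0,0,-4],"roll":0,"fingers":0},{"dp":[0,-2,-1],"roll":0,"fingers":0.28},{"dp":[0,-3,0],"roll":0,"fingers":0.28}]'
python3 - <<'E'
from h import *
f=grab_frame("scene");save(f,"s3.png",(130,60,290,200),4)
W=cloud(f);c=f["color"].astype(int)
m=(c[...,0]>140)&(c[...,1]<90)&(c[...,2]<110)&(W[...,1]<-180)&(W[...,2]>75)&(W[...,0]>420)
print(m.sum(),np.nanmean(W[m],0))
b=ORG+88*BX-206*np.cos(.15)*BX
print(b);go(*b,119.8+147,YAW)
E
```

```text
t: 5.42
eef_pos: [417.5, -295.4, 359.6]
tcp_rot: [1.998, 2.422, 0.0]
force: [-0.6, 0.0, -0.2]
grip_width: 24.0
grasp_force: 0.0
63 [ 469.64834267 -281.3063083   116.21766646]
[ 419.60731067 -292.88380209]
t 5.47 tcp [ 415.1 -295.9  359. ] tool z [-0.001  0.    -1.   ] j6 -1.04 F [ 0.2 -2.4  0.1]
roll -0.0 dp_cm after roll [0.21 0.51 9.22]
```

View pics/s3.png

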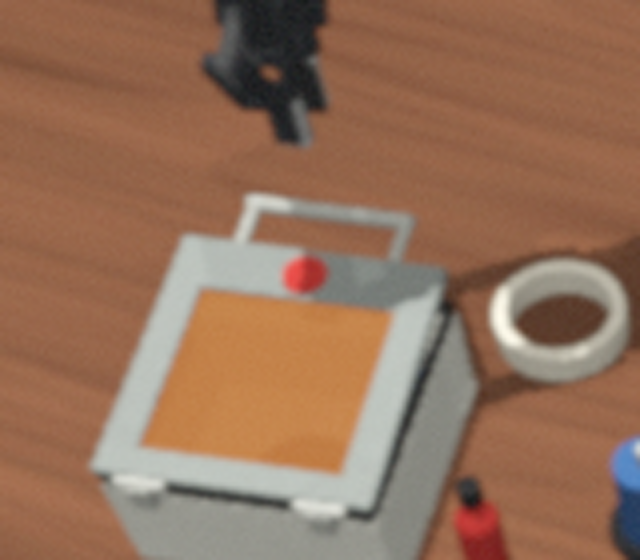

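The hatch is popped (disc at z≈116 mm). Descend astride the bar.

```bash
python3 -m creep '[{"dp":[0.2,0.5,2],"roll":0,"fingers":0.28},{"dp":[0,0,3],"roll":0,"fingers":0.28},{"dp":[0,0,2.9],"roll":0,"fingers":0.28},{"dp":[0,0,0],"roll":0,"fingers":0.28},{"dp":[0,0,0],"roll":0,"fingers":0.28}]'
python3 -m creep '[{"dp":[0,0,0],"roll":0,"fingers":0},{"dp":[0,0,0],"roll":0,"fingers":0},{"dp":[0,0,0],"roll":0,"fingers":0},{"dp":[0,0,0],"roll":0,"fingers":0},{"dp":[0,0,0],"roll":0,"fingers":0}]' 30
python3 -c "
from h import *
h=ORG+88*BX;s=state();p=np.array(s['eef_pos'])
a=np.arange(.15,1.85,.1)
for x in a: print(x.round(2),(206*np.array([np.cos(x-.1)-np.cos(x),np.sin(x)-np.sin(x-.1)])/10).round(2))
print(((p[:2]-h)@BX), (p[:2]-h)@BY)"
```

```text
t: 6.1
eef_pos: [422.6, -292.9, 280.9]
tcp_rot: [2.0, 2.421, -0.0]
force: [-0.3, -1.1, 0.5]
grip_width: 23.5
grasp_force: 0.0
t: 6.72
eef_pos: [421.1, -293.3, 280.5]
tcp_rot: [-1.998, -2.42, 0.006]
force: [-15.9, -4.7, 3.3]
grip_width: 8.3
grasp_force: 31.1
0.15 [0.21 2.05]
0.25 [0.41 2.02]
0.35 [0.61 1.97]
0.45 [0.8 1.9]
0.55 [0.99 1.81]
0.65 [1.16 1.7 ]
0.75 [1.33 1.57]
0.85 [1.48 1.43]
0.95 [1.61 1.28]
1.05 [1.73 1.11]
1.15 [1.84 0.93]
1.25 [1.92 0.75]
1.35 [1.98 0.55]
1.45 [2.03 0.35]
1.55 [2.05 0.15]
1.65 [ 2.06 -0.06]
1.75 [ 2.04 -0.27]
-202.3155385514173 -0.7036300578266257
```

```bash
python3 -m creep '[{"dp":[0,0.2,-2.0],"roll":0,"fingers":0},{"dp":[0,0.6,-2.0],"roll":0,"fingers":0},{"dp":[0,0.8,-1.9],"roll":0,"fingers":0},{"dp":[0,1.0,-1.8],"roll":0,"fingers":0},{"dp":[0,0,0],"roll":0,"fingers":0}]'

```

```text
t: 7.35
eef_pos: [447.1, -288.0, 359.5]
tcp_rot: [-2.0, -2.423, 0.007]
force: [-15.4, -1.8, 8.7]
grip_width: 8.2
grasp_force: 30.7
```

```bash
python3 -m creep '[{"dp":[0,1.0,-1.7],"roll":0,"fingers":0},{"dp":[0,1.3,-1.6],"roll":0,"fingers":0},{"dp":[0,1.5,-1.4],"roll":0,"fingers":0},{"dp":[0,1.6,-1.3],"roll":0,"fingers":0},{"dp":[0,1.7,-1.1],"roll":0,"fingers":0}]'
python3 -m creep '[{"dp":[0,1.8,-0.9],"roll":0,"fingers":0},{"dp":[0,1.9,-0.75],"roll":0,"fingers":0},{"dp":[0,2.0,-0.55],"roll":0,"fingers":0},{"dp":[0,0,0],"roll":0,"fingers":0},{"dp":[0,0,0],"roll":0,"fingers":0}]'

```

```text
t: 7.98
eef_pos: [516.8, -274.5, 431.9]
tcp_rot: [2.0, 2.419, -0.006]
force: [-10.2, -1.5, 12.4]
grip_width: 8.5
grasp_force: 30.7
t: 8.6
eef_pos: [573.1, -263.4, 454.0]
tcp_rot: [1.996, 2.417, -0.001]
force: [-3.7, -1.3, 13.4]
grip_width: 8.6
grasp_force: 31.8
```

```bash
python3 -m creep '[{"dp":[0,2.0,-0.3],"roll":0,"fingers":0},{"dp":[0,2.0,-0.1],"roll":0,"fingers":0},{"dp":[0,2.0,0.05],"roll":0,"fingers":0},{"dp":[0,1.5,0.2],"roll":0,"fingers":0},{"dp":[0,0,0],"roll":0,"fingers":0}]'
python3 -m creep '[{"dp":[0,0,0],"roll":0,"fingers":0.3},{"dp":[0,0,0],"roll":0,"fingers":0.3},{"dp":[0,0,-2],"roll":0,"fingers":0.3},{"dp":[0,0,-2],"roll":0,"fingers":0.3},{"dp":[0,0,0],"roll":0,"fingers":0.3}]'
python3 - <<'E'
from h import *
go(*HUB,300,np.arctan2(92,69))
f=grab_frame("scene");save(f,"s4.png",(60,40,380,280),2.5)
E
```

```text
t: 9.22
eef_pos: [647.5, -249.0, 455.5]
tcp_rot: [1.994, 2.415, 0.002]
force: [3.1, -2.5, 12.3]
grip_width: 8.6
grasp_force: 33.1
t: 9.85
eef_pos: [647.0, -249.3, 492.6]
tcp_rot: [1.999, 2.42, 0.001]
force: [-0.3, -0.5, -0.4]
grip_width: 25.3
grasp_force: 0.0
t 9.85 tcp [ 647.  -249.3  492.6] tool z [ 0.002 -0.001 -1.   ] j6 -0.73 F [-0.3 -0.5 -0.4]
roll -0.737 dp_cm after roll [39.55 32.53 19.17]
```

View pics/s4.png

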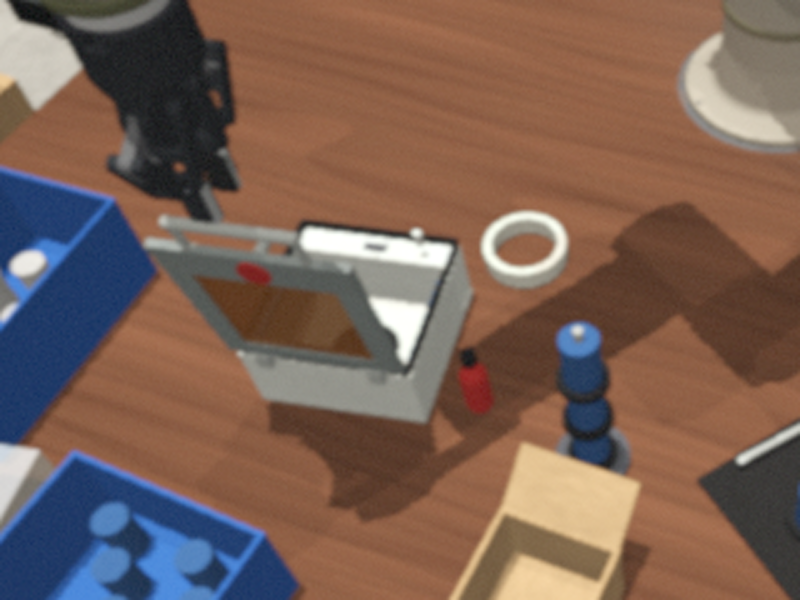

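Hatch stands open at ~1.7 rad, bar released. Moving to above the red-banded hub.

```bash
python3 -m creep '[{"dp":[0,0,0],"roll":-0.184,"fingers":0.6},{"dp":[0,0,0],"roll":-0.184,"fingers":0.6},{"dp":[0,0,0],"roll":-0.184,"fingers":0.6},{"dp":[0,0,0],"roll":-0.185,"fingers":0.6},{"dp":[3.5,2.5,0],"roll":0,"fingers":0.6}]'
python3 -m creep '[{"dp":[4.5,3.75,0],"roll":0,"fingers":0.6},{"dp":[4.5,3.75,0],"roll":0,"fingers":0.6},{"dp":[4.5,3.75,0],"roll":0,"fingers":0.6},{"dp":[4.5,3.75,0],"roll":0,"fingers":0.6},{"dp":[4.5,3.75,0],"roll":0,"fingers":0.6}]'
python3 -m creep '[{"dp":[4.5,3.75,2],"roll":0,"fingers":0.6},{"dp":[4.5,3.75,5],"roll":0,"fingers":0.6},{"dp":[4.5,3.75,5],"roll":0,"fingers":0.6},{"dp":[0,0,4],"roll":0,"fingers":0.6},{"dp":[0,0,0],"roll":0,"fingers":0.6}]'
python3 - <<'E'
from h import *
s=state()
go(*HUB,203,np.arctan2(92,69));print(s["grip_width"])
f=grab_frame("scene");save(f,"s5.png",(320,140,480,270),4)
E
```

```text
t: 10.52
eef_pos: [634.4, -210.1, 488.1]
tcp_rot: [-0.994, -2.976, -0.001]
force: [0.9, 0.7, -0.1]
grip_width: 51.2
grasp_force: 0.0
t: 11.15
eef_pos: [566.0, 78.3, 490.1]
tcp_rot: [-0.994, -2.978, 0.001]
force: [1.5, 0.1, 0.0]
grip_width: 51.5
grasp_force: 0.0
t: 11.78
eef_pos: [530.7, 226.3, 347.0]
tcp_rot: [-0.991, -2.975, 0.006]
force: [-1.2, 0.4, 0.3]
grip_width: 51.5
grasp_force: 0.0
t 11.78 tcp [530.7 226.3 347. ] tool z [-0.007 -0.002 -1.   ] j6 -0.73 F [-1.2  0.4  0.3]
roll 0.0 dp_cm after roll [ 1.59  1.55 14.4 ]
51.480697282222614
```

View pics/s5.png

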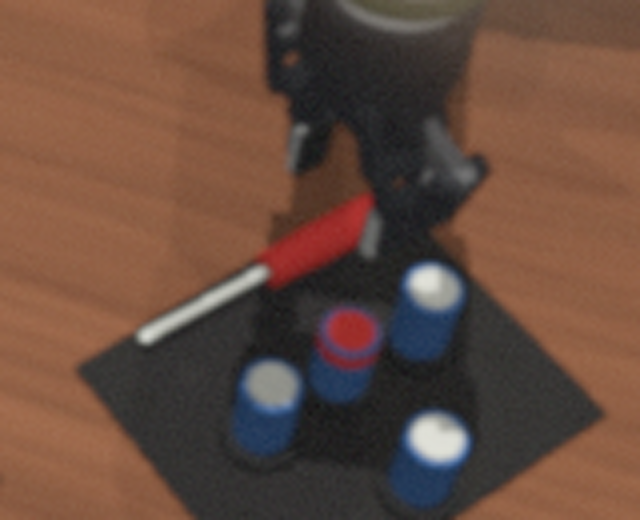

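```bash
python3 -m creep '[{"dp":[1.5,1.5,2],"roll":0,"fingers":0.6},{"dp":[0,0,4],"roll":0,"fingers":0.6},{"dp":[0,0,0],"roll":0,"fingers":0.6},{"dp":[0,0,0],"roll":0,"fingers":0.6},{"dp":[0,0,0],"roll":0,"fingers":0.6}]'
python3 - <<'E'
from h import *
go(*HUB,200,np.arctan2(92,69))
for n in("top","scene"):
    f=grab_frame(n);W=cloud(f);c=f["color"].astype(int)
    m=(c[...,0]>120)&(c[...,1]<90)&(c[...,2]<110)&(W[...,2]>40)&(W[...,2]<75)&(W[...,1]>190)&(W[...,0]>480)&(W[...,0]<560)
    print(m.sum(),W[m].mean(0) if m.any() else '')
E
```

```text
t: 12.45
eef_pos: [528.8, 247.2, 291.9]
tcp_rot: [0.993, 2.978, 0.002]
force: [0.2, 0.1, 0.2]
grip_width: 51.1
grasp_force: 0.0
t 12.45 tcp [528.8 247.2 291.9] tool z [ 0.003  0.001 -1.   ] j6 -0.69 F [0.2 0.1 0.2]
roll -0.001 dp_cm after roll [ 0.27 -0.11  9.19]
0 
96 [526.11713871 248.29895998  64.22506811]
```

```bash
python3 -m creep '[{"dp":[0.25,-0.1,2],"roll":0,"fingers":0.6},{"dp":[0,0,3.5],"roll":0,"fingers":0.6},{"dp":[0,0,3],"roll":0,"fingers":0.6},{"dp":[0,0,0.7],"roll":0,"fingers":0.6},{"dp":[0,0,0],"roll":0,"fingers":0.6}]'
python3 -m creep '[{"dp":[0,0,0],"roll":0,"fingers":0.3},{"dp":[0,0,0],"roll":0,"fingers":0.3},{"dp":[0,0,0],"roll":0,"fingers":0.3},{"dp":[0,0,0],"roll":0,"fingers":0.3},{"dp":[0,0,0],"roll":0,"fingers":0.3}]' 40

```

```text
t: 13.18
eef_pos: [526.2, 247.9, 198.9]
tcp_rot: [0.994, 2.98, 0.001]
force: [-0.9, -0.2, 1.1]
grip_width: 51.5
grasp_force: 0.0
t: 13.8
eef_pos: [526.3, 247.9, 199.7]
tcp_rot: [0.993, 2.978, 0.002]
force: [-0.2, 0.1, 5.9]
grip_width: 33.3
grasp_force: 39.6
```

Gripped (33.3 mm). Lift straight up.

```bash
python3 -m creep '[{"dp":[0,0,-1],"roll":0,"fingers":0.3},{"dp":[0,0,-3],"roll":0,"fingers":0.3},{"dp":[0,0,-4],"roll":0,"fingers":0.3},{"dp":[0,0,-5],"roll":0,"fingers":0.3},{"dp":[0,0,-5],"roll":0,"fingers":0.3}]'
python3 -m creep '[{"dp":[0,0,-5],"roll":0,"fingers":0.3},{"dp":[0,0,-4],"roll":0,"fingers":0.3},{"dp":[0,0,0],"roll":0,"fingers":0.3},{"dp":[0,0,0],"roll":0,"fingers":0.3},{"dp":[0,0,0],"roll":0,"fingers":0.3}]'
python3 - <<'E'
from h import *
go(*(ORG+13*BX),470)
f=grab_frame("scene");save(f,"s6.png",(320,60,480,270),2.8)
E
```

```text
t: 14.42
eef_pos: [525.5, 247.7, 380.5]
tcp_rot: [0.994, 2.98, 0.0]
force: [-0.5, 0.3, -1.2]
grip_width: 33.2
grasp_force: 39.9
t: 15.05
eef_pos: [525.9, 247.8, 466.9]
tcp_rot: [-0.993, -2.978, 0.002]
force: [-0.1, -0.4, -1.3]
grip_width: 33.3
grasp_force: 39.9
t 15.05 tcp [525.9 247.8 466.9] tool z [-0.002 -0.001 -1.   ] j6 -0.69 F [-0.1 -0.4 -1.3]
roll 0.0 dp_cm after roll [-32.6  -40.1   -0.29]
```

View pics/s6.png

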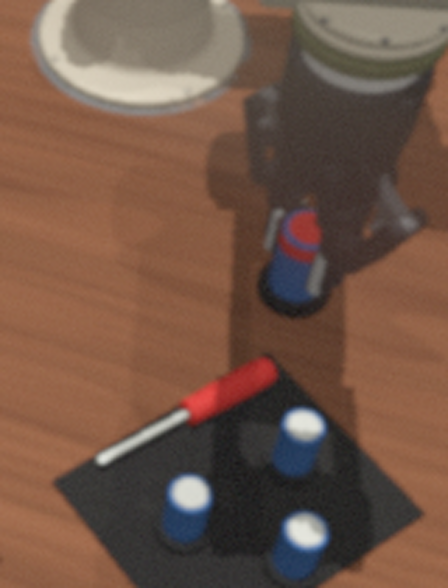

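The hub is held upright (crop 295,260) and the three neighbours stand unmoved. Carry over.

```bash
python3 -m creep '[{"dp":[-1.5,-1.9,0],"roll":0,"fingers":0.3},{"dp":[-3,-3.7,0],"roll":0,"fingers":0.3},{"dp":[-3,-3.7,0],"roll":0,"fingers":0.3},{"dp":[-3,-3.7,0],"roll":0,"fingers":0.3},{"dp":[-3,-3.7,0],"roll":0,"fingers":0.3}]'
python3 -m creep '[{"dp":[-3,-3.7,0],"roll":0,"fingers":0.3},{"dp":[-3,-3.7,0],"roll":0,"fingers":0.3},{"dp":[-3,-3.7,0],"roll":0,"fingers":0.3},{"dp":[-3,-3.7,0],"roll":0,"fingers":0.3},{"dp":[-3,-3.7,0],"roll":0,"fingers":0.3}]'
python3 -m creep '[{"dp":[-3,-3.7,0],"roll":0,"fingers":0.3},{"dp":[-1.1,-1.2,0],"roll":0,"fingers":0.3},{"dp":[0,0,0],"roll":0,"fingers":0.3},{"dp":[0,0,0],"roll":0,"fingers":0.3},{"dp":[0,0,0],"roll":0,"fingers":0.3}]'
python3 - <<'E'
from h import *
go(*(ORG+13*BX),300)
f=grab_frame("top");save(f,"t7.png",(370,110,530,290),3)
W=cloud(f)
m=(W[...,2]>60)&(W[...,2]<82)&(W[...,1]<-160)&(W[...,1]>-400)&(W[...,0]>400)&(W[...,0]<660)
print(m.sum(),cv2.minAreaRect(W[m][:,:2].astype(np.float32)))
E
```

```text
t: 15.72
eef_pos: [533.5, 31.7, 467.6]
tcp_rot: [-0.993, -2.979, 0.0]
force: [0.6, -0.2, -1.5]
grip_width: 33.3
grasp_force: 40.0
t: 16.35
eef_pos: [542.4, -206.4, 467.5]
tcp_rot: [-0.994, -2.979, -0.001]
force: [0.0, 0.2, -0.6]
grip_width: 33.2
grasp_force: 40.0
t: 16.98
eef_pos: [546.1, -267.3, 468.5]
tcp_rot: [0.992, 2.981, 0.0]
force: [-0.2, 0.1, -0.5]
grip_width: 33.0
grasp_force: 40.0
t 16.98 tcp [ 546.1 -267.3  468.5] tool z [ 0. -0. -1.] j6 -1.58 F [-0.2  0.1 -0.5]
roll 0.0 dp_cm after roll [-0.06 -0.11 16.85]
735 ((531.0843505859375, -270.9091796875), (171.71876525878906, 170.77598571777344), 9.677032470703125)
```

View pics/t7.png

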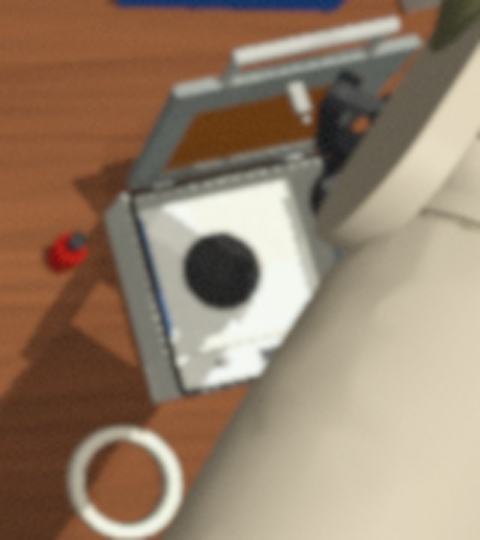

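The top view shows the black pad clearly at pixel (444,200), box open, hatch leaning back. Measure the pad directly.

```bash
python3 - <<'E'
from h import *
f=grab_frame("top");c=f["color"]
g=c.max(-1).copy();m=(g<75).astype(np.uint8);k=np.zeros_like(m);k[182:219,426:463]=1
m=cv2.morphologyEx(m*k,cv2.MORPH_OPEN,np.ones((5,5)))
n,l,st,ce=cv2.connectedComponentsWithStats(m)
i=1+st[1:,4].argmax();print(st[i],ce[i])
Rm=cv2.Rodrigues(np.array(f["rvec"],float))[0];t=np.array(f["tvec"],float).ravel()
u,v=ce[i];d=Rm.T@np.array([(u-f["cx"])/f["fx"],(v-f["cy"])/f["fy"],1]);o=-Rm.T@t
P=o+d*(8.6-o[2])/d[2];print(P.round(1),ORG+13*BX, np.nanmean(cloud(f)[l==i],0))
go(P[0],P[1],300)
E
```

```text
[432 189  23  23 423] [443.08983452 200.11820331]
[ 544.3 -268.2    8.6] [ 545.97833457 -268.5801473 ] [ 544.45558014 -268.43961644    7.96403161]
t 17.07 tcp [ 546.1 -267.7  468.4] tool z [ 0. -0. -1.] j6 -1.58 F [ 0.1  1.1 -0.7]
roll 0.0 dp_cm after roll [ 0.11 -0.15 16.84]
```

```bash
python3 -m creep '[{"dp":[0.05,-0.1,2],"roll":0,"fingers":0.3},{"dp":[0,0,4],"roll":0,"fingers":0.3},{"dp":[0,0,4],"roll":0,"fingers":0.3},{"dp":[0,0,4],"roll":0,"fingers":0.3},{"dp":[0,0,3],"roll":0,"fingers":0.3}]'
python3 -m creep '[{"dp":[0,0,3],"roll":0,"fingers":0.3},{"dp":[0,0,3],"roll":0,"fingers":0.3},{"dp":[0,0,2],"roll":0,"fingers":0.3},{"dp":[0,0,0.8],"roll":0,"fingers":0.3},{"dp":[0,0,0],"roll":0,"fingers":0.3}]'

```

```text
t: 17.7
eef_pos: [544.8, -268.5, 296.6]
tcp_rot: [-0.993, -2.979, -0.001]
force: [-0.0, 0.5, -0.4]
grip_width: 33.2
grasp_force: 40.0
t: 18.32
eef_pos: [545.1, -269.0, 210.3]
tcp_rot: [-0.993, -2.98, -0.0]
force: [0.1, 0.3, -1.3]
grip_width: 33.4
grasp_force: 40.0
```

```bash
python3 -c "
from h import *
go(545.2,-268.3,204.3)"
```

```text
t 18.32 tcp [ 545.1 -269.   210.3] tool z [-0.  0. -1.] j6 -1.58 F [ 0.1  0.3 -1.3]
roll 0.0 dp_cm after roll [0.03 0.06 0.6 ]
```

```bash
python3 -m creep '[{"dp":[0,0,0.2],"roll":0,"fingers":0.3},{"dp":[0,0,0.15],"roll":0,"fingers":0.3},{"dp":[0,0,0.1],"roll":0,"fingers":0.3},{"dp":[0,0,0.1],"roll":0,"fingers":0.3},{"dp":[0,0,0],"roll":0,"fingers":0.3}]'

```

```text
t: 18.95
eef_pos: [544.9, -269.1, 204.6]
tcp_rot: [-0.994, -2.98, -0.0]
force: [-0.9, -0.1, -1.3]
grip_width: 33.2
grasp_force: 40.0
```

```bash
python3 -m creep '[{"dp":[0,0,0.05],"roll":0,"fingers":0.3},{"dp":[0,0,0.05],"roll":0,"fingers":0.3},{"dp":[0,0,0],"roll":0,"fingers":0.3},{"dp":[0,0,0],"roll":0,"fingers":0.3},{"dp":[0,0,0],"roll":0,"fingers":0.3}]'

```

```text
t: 19.58
eef_pos: [545.0, -269.1, 204.3]
tcp_rot: [0.994, 2.98, -0.0]
force: [-3.0, 0.7, 6.3]
grip_width: 32.7
grasp_force: 40.6
```

Contact (6 N). Release.

```bash
python3 -m creep '[{"dp":[0,0,0],"roll":0,"fingers":0.45},{"dp":[0,0,0],"roll":0,"fingers":0.65},{"dp":[0,0,0],"roll":0,"fingers":0.65},{"dp":[0,0,0],"roll":0,"fingers":0.65},{"dp":[0,0,0],"roll":0,"fingers":0.65}]' 20
python3 -m creep '[{"dp":[0,0,-1],"roll":0,"fingers":0.65},{"dp":[0,0,-4],"roll":0,"fingers":0.65},{"dp":[0,0,-5],"roll":0,"fingers":0.65},{"dp":[0,0,-5],"roll":0,"fingers":0.65},{"dp":[0,0,-6],"roll":0,"fingers":0.65}]'
python3 -m creep '[{"dp":[0,0,-6],"roll":0.184,"fingers":0.3},{"dp":[0,0,-4],"roll":0.184,"fingers":0.3},{"dp":[0,0,0],"roll":0.184,"fingers":0.3},{"dp":[0,0,0],"roll":0.185,"fingers":0.3},{"dp":[0,0,0],"roll":0,"fingers":0.3}]'
python3 - <<'E'
from h import *
f=grab_frame("top");W=cloud(f);c=f["color"].astype(int);save(f,"t8.png",(370,110,530,290),3)
m=(c[...,0]>120)&(c[...,1]<90)&(c[...,2]<110)&(W[...,2]>40)&(W[...,2]<85)&(W[...,1]<-220)&(W[...,1]>-320)&(W[...,0]>500)&(W[...,0]<600)
print("hub",m.sum(),W[m].mean(0).round(1) if m.any() else '')
# bar: highest points near hinge plane
h=ORG+88*BX
q=np.dstack([(W[...,:2]-h)@BX,(W[...,:2]-h)@BY,W[...,2]-89]).reshape(-1,3)
q=q[np.isfinite(q).all(1)&(q[:,0]>-15)&(q[:,0]<110)&(abs(q[:,1])<80)]
r=np.hypot(q[:,0],q[:,2]);b=q[(r>195)&(r<218)&(abs(q[:,1])<60)&(q[:,2]>100)]
print("bar",len(b),np.median(b,0).round(1), "theta",np.pi-np.arctan2(np.median(b[:,2]),np.median(b[:,0])))
go(647,-249,455.5,YAW)
E
```

```text
t: 20.2
eef_pos: [544.9, -269.1, 203.6]
tcp_rot: [-0.994, -2.98, -0.0]
force: [0.5, 0.7, -0.8]
grip_width: 55.4
grasp_force: 0.0
t: 20.82
eef_pos: [544.6, -268.8, 415.7]
tcp_rot: [-0.994, -2.98, -0.0]
force: [0.5, -0.1, -0.6]
grip_width: 55.7
grasp_force: 0.0
t: 21.45
eef_pos: [544.7, -268.9, 514.3]
tcp_rot: [1.998, 2.423, 0.0]
force: [0.2, 0.5, -0.3]
grip_width: 25.3
grasp_force: 0.0
hub 92 [ 544.  -268.4   68.6]
bar 303 [ 2.64e+01 -2.00e-01  2.07e+02] theta 1.6978286766114663
t 21.5 tcp [ 544.8 -268.9  514.1] tool z [ 0. -0. -1.] j6 -0.85 F [ 0.1  0.4 -0.3]
roll 0.004 dp_cm after roll [ 0.03 10.41  5.87]
```

View pics/t8.png

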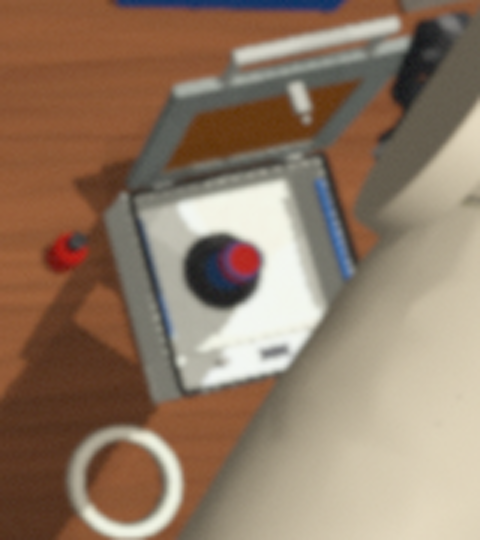

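The hub stands centred on the pad (544,-268), top at z≈68. Regrasp the bar, then swing down.

```bash
python3 -m creep '[{"dp":[0,5.2,0],"roll":0,"fingers":0.3},{"dp":[0,5.2,0],"roll":0,"fingers":0.3},{"dp":[0,0,0],"roll":0,"fingers":0.3},{"dp":[0,0,3],"roll":0,"fingers":0.3},{"dp":[0,0,2.8],"roll":0,"fingers":0.3}]'
python3 -m creep '[{"dp":[0,0,0],"roll":0,"fingers":0.3},{"dp":[0,0,0],"roll":0,"fingers":0},{"dp":[0,0,0],"roll":0,"fingers":0},{"dp":[0,0,0],"roll":0,"fingers":0},{"dp":[0,0,0],"roll":0,"fingers":0}]' 30

```

```text
t: 22.12
eef_pos: [646.3, -249.5, 455.5]
tcp_rot: [1.997, 2.424, -0.0]
force: [0.4, 0.1, 0.2]
grip_width: 25.8
grasp_force: 0.0
t: 22.75
eef_pos: [646.9, -249.3, 457.7]
tcp_rot: [1.998, 2.42, 0.001]
force: [-1.0, 0.4, 6.6]
grip_width: 8.9
grasp_force: 29.9
```

```bash
python3 -m creep '[{"dp":[0,-2.05,-0.15],"roll":0,"fingers":0},{"dp":[0,-2.05,0.05],"roll":0,"fingers":0},{"dp":[0,-2.05,0.25],"roll":0,"fingers":0},{"dp":[0,-2.0,0.45],"roll":0,"fingers":0},{"dp":[0,-1.95,0.65],"roll":0,"fingers":0}]'
python3 -m creep '[{"dp":[0,-1.9,0.85],"roll":0,"fingers":0},{"dp":[0,-1.8,1.0],"roll":0,"fingers":0},{"dp":[0,-1.65,1.2],"roll":0,"fingers":0},{"dp":[0,-1.55,1.35],"roll":0,"fingers":0},{"dp":[0,-1.4,1.5],"roll":0,"fingers":0}]'
python3 -c "
from h import *
a=.7;b=ORG+88*BX-206*np.cos(a)*BX
go(*b,89+206*np.sin(a)+160,YAW)"
```

```text
t: 23.38
eef_pos: [547.3, -268.5, 444.2]
tcp_rot: [1.998, 2.42, 0.001]
force: [2.3, -0.3, -1.7]
grip_width: 8.8
grasp_force: 30.5
t: 24.0
eef_pos: [465.8, -284.3, 385.0]
tcp_rot: [1.999, 2.421, -0.0]
force: [0.9, 0.6, 1.6]
grip_width: 8.6
grasp_force: 30.8
t 24.0 tcp [ 465.8 -284.3  385. ] tool z [ 0.001 -0.001 -1.   ] j6 -0.95 F [0.9 0.6 1.6]
roll 0.0 dp_cm after roll [ 0.03 -0.09  0.32]
```

```bash
python3 -m creep '[{"dp":[0,-1.25,1.65],"roll":0,"fingers":0},{"dp":[0,-1.1,1.75],"roll":0,"fingers":0},{"dp":[0,-0.9,1.85],"roll":0,"fingers":0},{"dp":[0,-0.7,1.9],"roll":0,"fingers":0},{"dp":[0,-0.5,2.0],"roll":0,"fingers":0}]'
python3 -m creep '[{"dp":[0,-0.15,0.8],"roll":0,"fingers":0},{"dp":[0,0,0],"roll":0,"fingers":0},{"dp":[0,0,0],"roll":0,"fingers":0.25},{"dp":[0,0,0],"roll":0,"fingers":0.25},{"dp":[0,0,0],"roll":0,"fingers":0.25}]'
python3 -m creep '[{"dp":[0,0,-3],"roll":0,"fingers":0.25},{"dp":[0,0,-4],"roll":0,"fingers":0},{"dp":[0,1,-1],"roll":0,"fingers":0},{"dp":[0,2,0],"roll":0,"fingers":0},{"dp":[0,2,0],"roll":0,"fingers":0}]' 40
python3 -c "
from h import *
go(*DISC,292,YAW)
f=grab_frame('scene');W=cloud(f);c=f['color'].astype(int)
m=(c[...,0]>140)&(c[...,1]<90)&(c[...,2]<110)&(W[...,1]<-180)&(W[...,2]>85)&(W[...,0]>420)&(W[...,0]<520)
print(m.sum(),np.nanmean(W[m],0))"
```

```text
t: 24.62
eef_pos: [422.3, -292.8, 292.7]
tcp_rot: [2.0, 2.422, -0.001]
force: [-0.3, -0.3, 0.8]
grip_width: 8.8
grasp_force: 31.3
t: 25.25
eef_pos: [421.4, -292.8, 285.0]
tcp_rot: [2.0, 2.422, 0.0]
force: [-0.4, -0.2, -0.1]
grip_width: 21.5
grasp_force: 0.0
t: 25.88
eef_pos: [471.1, -283.1, 364.1]
tcp_rot: [-2.0, -2.422, -0.0]
force: [0.1, 0.3, 0.3]
grip_width: -0.3
grasp_force: 0.0
t 25.88 tcp [ 471.1 -283.1  364.1] tool z [-0.     0.001 -1.   ] j6 -0.94 F [0.1 0.3 0.3]
roll -0.0 dp_cm after roll [ 0.01 -0.27  7.21]
80 [ 471.79240965 -283.28696122  120.15215017]
```

```bash
python3 -m creep '[{"dp":[0,-0.2,2],"roll":0,"fingers":0},{"dp":[0,0,3],"roll":0,"fingers":0},{"dp":[0,0,2],"roll":0,"fingers":0},{"dp":[0,0,1],"roll":0,"fingers":0},{"dp":[0,0,0.8],"roll":0,"fingers":0}]'
python3 -m creep '[{"dp":[0,0,0.6],"roll":0,"fingers":0},{"dp":[0,0,0.5],"roll":0,"fingers":0},{"dp":[0,0,0.3],"roll":0,"fingers":0},{"dp":[0,0,0.2],"roll":0,"fingers":0},{"dp":[0,0,0],"roll":0,"fingers":0}]'

```

```text
t: 26.55
eef_pos: [468.3, -283.8, 276.6]
tcp_rot: [-2.0, -2.422, 0.0]
force: [-1.9, 0.5, 4.5]
grip_width: 0.3
grasp_force: 2.2
t: 27.18
eef_pos: [468.3, -283.9, 261.1]
tcp_rot: [2.0, 2.422, -0.001]
force: [-4.4, 0.2, 4.2]
grip_width: -0.0
grasp_force: 2.3
```

```bash
python3 -m creep '[{"dp":[0,0,0.1],"roll":0,"fingers":0},{"dp":[0,0,0.1],"roll":0,"fingers":0},{"dp":[0,0,0],"roll":0,"fingers":0},{"dp":[0,0,0],"roll":0,"fingers":0},{"dp":[0,0,0],"roll":0,"fingers":0}]'

```

```text
t: 27.8
eef_pos: [468.3, -283.9, 260.5]
tcp_rot: [2.0, 2.421, -0.001]
force: [-8.1, 3.5, 16.9]
grip_width: -0.2
grasp_force: 9.0
```

At the stop (17 N). Let go and check.

```bash
python3 -m creep '[{"dp":[0,0,-1],"roll":0,"fingers":0},{"dp":[0,0,-4],"roll":0,"fingers":0},{"dp":[0,0,-5],"roll":0,"fingers":0},{"dp":[0,-3,-3],"roll":0,"fingers":0},{"dp":[0,-4,0],"roll":0,"fingers":0}]'
python3 -m creep '[{"dp":[0,0,0],"roll":0,"fingers":0},{"dp":[0,0,0],"roll":0,"fingers":0},{"dp":[0,0,0],"roll":0,"fingers":0},{"dp":[0,0,0],"roll":0,"fingers":0},{"dp":[0,0,0],"roll":0,"fingers":0}]'
python3 - <<'E'
from h import *
f=grab_frame('scene');W=cloud(f);c=f['color'].astype(int);save(f,"s9.png")
m=(c[...,0]>140)&(c[...,1]<90)&(c[...,2]<110)&(W[...,1]<-180)&(W[...,2]>85)&(W[...,0]>420)&(W[...,0]<520)
print(m.sum(),np.nanmean(W[m],0))
E
```

```text
t: 28.42
eef_pos: [399.3, -297.0, 391.0]
tcp_rot: [1.995, 2.419, -0.001]
force: [-0.9, -0.8, -1.4]
grip_width: -0.5
grasp_force: 0.0
t: 29.05
eef_pos: [399.9, -297.0, 388.5]
tcp_rot: [-2.0, -2.422, -0.0]
force: [0.6, 0.9, -0.5]
grip_width: -0.2
grasp_force: 0.0
46 [ 468.3771595  -281.69066263   95.90133048]
```

View pics/s9.png

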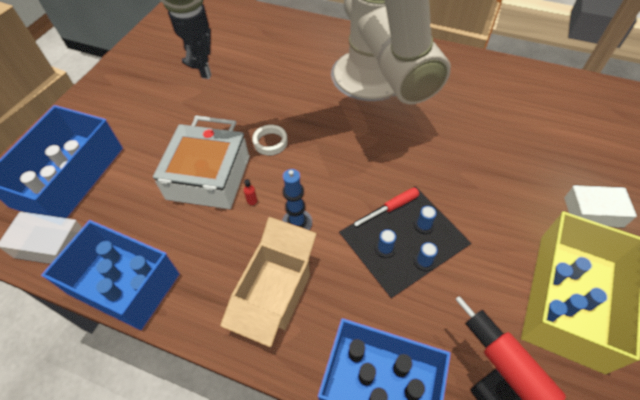

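The hatch is shut at (205,150) with the disc at 96 mm, so it has latched. Everything else is in place and the arm is clear.

```bash
python3 -c "
from station import *
print(job_done())"
```

```text
the job is handed in; nothing more can be done
None
```

The red-banded hub stands centred on the pad in the curing box, the hatch is closed and latched, nothing else was visibly moved, and I handed the job in at about 29 s; no verdict was returned.

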